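# Stack pottery trays by the half turn

### The arm

A 6-joint arm with a two-finger parallel gripper is mounted at the origin on the work surface. World frame = base frame: x ahead of the robot, y to its left, z up, the work surface at z = 0. Lengths are in m, angles in rad, forces in N, time in s.
With the tool pointing down it reaches from about 0.35 to 1 m from the base axis. Payload 7.1 kg.
Tool frame: the origin (TCP) lies at the very end of the fingers, on their centre line; the grasp point (between the pads) lies 19 mm behind it (robot.tcp_to_grasp is the z of the grasp point in the tool frame, in m); z points along the fingers, y is the line along which they close (so a half turn about z gives the same grasp; the last joint's range is limited). The gripper opens to 85 mm and grips with 20 to 120 N. Pads are 22 mm wide; open, the fingers measure 114 mm over their backs; the gripper's body (76 mm by 85 mm) begins 54 mm behind the grasp point. The pads swing forward as they close: fully open they stand 13 mm farther back than shut.
Start: joints at [1.194, 0.423, 1.63, -0, 1.089, -0.019], TCP at [0.219, 0.585, 0.231] pointing down, gripper open.
Joint ranges: [-3, 3], [-0.9, 2.11], [0.09, 2.58], [-1.31, 4.45], [0.11, 2.69], [-2.54, 2.54]. Speed limits (rad/s): [2.39, 2.39, 3.01, 3.14, 3.14, 3.14].

### API

Orientations are given as a unit quaternion [x, y, z, w].
In Python, from workcell import robot gives the robot as it stands.
- The arm moves only by the tool play_rows, never from a script. Its argument "series" is a list of rows, each a list of 5 numbers: the shift along the world's x, y, z in mm, then the turn about the world's z in degrees, then the opening, from 0 (shut) to 1 (fully open). A call has 1 to 8 rows; each row shifts and turns the commanded pose from where the row before left it; what a row does not reach is not made up. A row lasts 1/10 s, in which the tool goes at most 50 mm and 8.59 degrees, less where a joint would pass 70% of its speed; a pose out of reach is approached as far as the arm can. A call is refused whole if a number of a shift passes 50 or a number of a turn 8.59, either way. A call with a gripper value outside its range is refused whole. The fingers move at their own pace and stop on an object; "newtons" is the grip in N (left out, the last holds). Time passes only in rows, so rows that do not move let the fingers close. It gives the time, the measured TCP pose, the force, the opening and the grip force at its end, in the units of the state.
- robot.get_obs(): the state, without advancing time (a new reading comes with each control period).
- robot.read_camera(name): name is "scene" or "top" or "wrist"; returns a dict with "img" (480x640x3 uint8, red, green, blue), "fov_y" (degrees; the focal length in pixels is half the picture's height over the tangent of half this angle, whatever the lens; pixels are square), "cx", "cy" (the principal point, pixels), "world_to_cam" (4x4, takes a point from world to camera coordinates); the wrist camera has in their place "T_tool_cam" (4x4, takes a point from camera to tool coordinates, whose origin is the TCP and whose axes are the flange's). Camera axes: x right, y down, z forward; pixel columns grow to the right and rows downward; lengths in m; the calibration is good to about 2 mm. A picture is of the moment at which its call begins: read the wrist's pose just before it. There is no depth.
- robot.close_job(): hands the job in; it is judged then, once.
The state is a dict: "clock": time; "joint_pos": joint angles; "joint_velocities": joint speeds; "joint_torque": joint torques, N m; "eef_pos": TCP position; "ee_rot": TCP orientation; "contact_force": force on the tool from outside, world axes, zero at the start; "wrist_torque": the same for the moment, N m; "opening": finger opening in m; "grip_force": force on a finger pad.
Only numpy, scipy, OpenCV 4.12 (cv2) and the standard library are available. Lean on these libraries where they do the work, as an engineer would, in place of code of your own. Each camera call takes 0.05 s, during which the arm holds its last target. There are 200 camera calls.

### The job

Pack the two clay pieces from the slanted drying rack into the two stack-nest trays that stand nested on the bench: lift the upper tray out and stand it on the bench beside the other, then lay the perforated block flat in the tray that stayed. Turn the lifted tray half a turn against the lower one and set it on top so that it sits level on the ledges, clear of the block, and last lay the open frame flat in this upper tray. Lay the pieces down without dropping them, never press the upper tray on the block, and leave the jar, punch, bowl and brush where they are.

Things in the scene. Friction and masses are not known exactly. Their poses are not given: they have to be found in the camera images.
- tray_top_mid (a point): Upper of two equal nested grey plastic trays, 193 x 159 x 70 mm high, 0.24 kg: the one to lift, turn and set on top. Point: its centre, 35 mm above the underside, 35 below the rim; x along its length to the end with the single wide ledge, z up. From 9 to 35 mm above this point an upright rim band 8 mm thick runs all round, mid-plane at y = +-75.5 on the long sides, x = +-92.5 on the ends.
- tray_top_wide_end (a point): Upper tray: top of its wide ledge, at x = 78, z = 15 mm from tray_top_mid. Inside each tray's +x end is one wide ledge (|y| < 23 mm), inside its -x end two narrower ones (|y| 35 to 57 mm); their tops are 50 mm above the underside. Below the ledges the tray is open from outside and below (pockets).
- tray_low_mid (a point): Lower tray, loose on the bench, equal to the upper and at the start the same way round; same point and axes. The same way round a tray nests in it, its underside 36 mm above this tray's; half a turn round its foot stands on the ledges, 50 mm above, with about 6 mm of play each way.
- rack_face (a point): Fixed wooden drying rack, 236 mm wide. Point in the plane on which the pieces lie, midway between them, half-way up their length; axes as the rack's own (level), not the slope's: x level, away from the robot, z up. The plane rises towards +x at 35 deg. Battens carry the pieces 33 mm up and down the slope from here, open between; a stop 50 mm down the slope stands 16 mm proud.
- block_mid (a point): Perforated clay block, 100 (x) x 60 (y) x 36 mm (z), 15 holes through its broad face, about 0.34 kg. Its centre. Starts on the rack, left or right, 50 to 62 mm from the rack's middle; its x points up the slope, its z square out of it.
- frame_mid (a point): Clay frame, 100 (x) x 60 (y) x 30 mm (z), a 60 x 28 mm opening through its broad face, about 0.22 kg. Its centre (in the opening). Starts on the rack beside the block; its x points up the slope, its z square out of it.
- tray_top: The same upper tray: middle of its underside; axes as tray_top_mid. Foot 164 x 130 mm outside; 3 mm walls, flaring up to the rim band, which starts 44 mm above the underside and there steps 4 mm outward, inside too. Floor 3 mm thick, flat and free over |x| < 60, |y| < 61 mm.
- tray_low: The same lower tray: middle of its underside; x towards its wide ledge, z up. Between trays and rack the bench is bare round the middle: from 0.46 to 0.68 m ahead of the robot and 100 mm to either side.
- block: The same perforated block: middle of its underside.
- frame: The same frame: middle of its underside.
- punch: Bystander: steel hole punch standing upright, 36 mm across, 112 mm high. Middle of its foot.
- jar: Bystander: glass jar with a lid, 72 mm across, 95 mm high. Middle of its underside.
- bowl: Bystander: white bowl, 124 mm across, 55 mm high. Middle of its underside.
- brush: Bystander: brush lying on the bench, 200 mm long, along its x.
Mind the look-alikes: they are no part of the job. Leave any pink look-alike of the block alone.

How it is judged:
By the outcome, as a careful person would: the job done as asked, in the order asked, and still so for the second after the job is handed in, with the robot touching nothing.
It also fails if it takes over 72 s, if anything falls off the work surface, if the arm or the gripper's body presses on something with over 40 N, if the wrist force passes 120 N, or if a joint passes its speed limit or range.

## Working session

There is one attempt and no reset: what is moved stays moved. The work goes in short steps, Python scripts to look and compute and a tool call to move; the robot and the scene stay as the last step left them, time stands still between calls to the robot, and variables do not carry over. Pictures are saved under pics/ and viewed, at most 10 in all, crops included, and the job is handed in when it is done.

Besides the shell and the picture viewer there is one more tool, called as name(argument=value, ...), one argument or row to a line, values as JSON. play_rows: Moves the arm, as the interface text tells. Its arguments: {"type":"object","properties":{"series":{"type":"array"},"newtons":{"type":"number"}},"required":["series"]}

```bash
ls; mkdir -p pics; cat > h.py <<'E'
import numpy as np, cv2
from workcell import robot
def K(c):
    f=240/np.tan(np.radians(c['fov_y'])/2); return f,c['cx'],c['cy']
def cam(name):
    o=robot.get_obs(); c=robot.read_camera(name)
    if name=='wrist':
        from scipy.spatial.transform import Rotation as R
        T=np.eye(4);T[:3,:3]=R.from_quat(o['ee_rot']).as_matrix();T[:3,3]=o['eef_pos']
        c['cw']=T@c['T_tool_cam']
    else: c['cw']=np.linalg.inv(c['world_to_cam'])
    return c
def save(c,n): cv2.imwrite('pics/'+n,c['img'][:,:,::-1])
def ray(c,u,v):
    f,cx,cy=K(c); d=c['cw'][:3,:3]@np.array([(u-cx)/f,(v-cy)/f,1]); return c['cw'][:3,3],d/np.linalg.norm(d)
def onz(c,u,v,z):
    o,d=ray(c,u,v); return o+d*(z-o[2])/d[2]
def proj(c,p):
    f,cx,cy=K(c); q=np.linalg.inv(c['cw'])@np.append(p,1); return np.array([f*q[0]/q[2]+cx,f*q[1]/q[2]+cy])
E
python3 - <<'E'
from h import *
for n in ['scene','top','wrist']:
    c=cam(n); save(c,n+'0.png'); print(n,K(c),c['cw'].round(3).tolist())
print({k:np.round(v,3) for k,v in robot.get_obs().items()})
E
```

```text
pics
scene (np.float64(570.2368677261965), 320.98186519002167, 240.77533622793868) [[-0.592, 0.447, -0.671, 1.495], [0.806, 0.336, -0.487, 0.667], [0.008, -0.829, -0.559, 0.916], [0.0, 0.0, 0.0, 1.0]]
top (np.float64(557.5355071751052), 324.6228643651544, 240.18361251156352) [[-0.007, -0.989, 0.149, 0.334], [-1.0, 0.011, 0.026, -0.085], [-0.028, -0.148, -0.989, 1.3], [0.0, 0.0, 0.0, 1.0]]
wrist (np.float64(358.40119801150934), 321.7618449787087, 237.77133342773868) [[0.35, 0.895, 0.278, 0.148], [0.937, -0.334, -0.105, 0.612], [-0.001, 0.297, -0.955, 0.373], [0.0, 0.0, 0.0, 1.0]]
{'clock': np.float64(0.15), 'joint_pos': array([ 1.194,  0.424,  1.631,  0.   ,  1.089, -0.019]), 'joint_velocities': array([-0.001, -0.002, -0.002, -0.   ,  0.002, -0.001]), 'joint_torque': array([-0.0000e+00, -5.5777e+01, -2.8202e+01, -0.0000e+00,  5.0000e-03,
       -0.0000e+00]), 'eef_pos': array([0.219, 0.585, 0.231]), 'ee_rot': array([ 0.178,  0.984, -0.001, -0.   ]), 'contact_force': array([0.191, 0.939, 0.086]), 'wrist_torque': array([0.03 , 0.018, 0.022]), 'grip_force': np.float64(0.0), 'opening': np.float64(0.085)}
```

View pics/scene0.png

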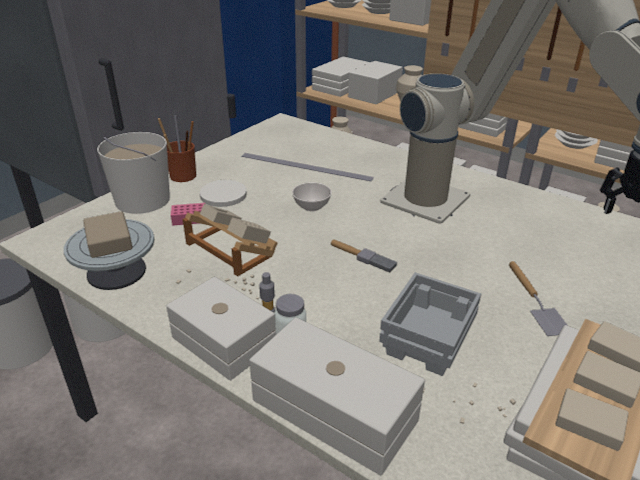

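View pics/top0.png

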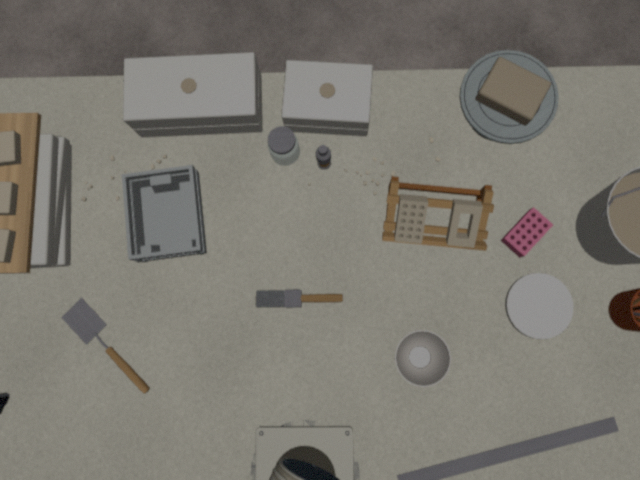

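The scene and top views show the nested trays at top pixel (163,212), with the wide ledge up in the image (world +x). The rack is at (438,215), with the block on the left at (411,219) and the frame on the right at (463,223). The jar is at (282,143), the punch at (323,156), the bowl at (423,357) and the brush at (298,298).

```bash
python3 - <<'E'
from h import *
c=cam('top')
for n,u,v,z in [('trayTL',123,173,.106),('trayTR',193,166,.106),('trayBL',133,258,.106),('trayBR',204,250,.106),('block',411,219,.08),('frame',463,223,.08),('jar',282,140,.095),('punch',323,152,.112),('brushL',256,299,.01),('brushR',342,297,.01),('bowl',422,357,.03),('rackTL',392,182,.1),('rackBR',483,243,.05)]:
    print(n,onz(c,u,v,z).round(3))
a=c['img'][150:275,110:215];b=c['img'][165:265,375:500]
a=cv2.resize(a,None,fx=3.6,fy=3.6,interpolation=cv2.INTER_CUBIC);b=cv2.resize(b,None,fx=3.4,fy=3.4,interpolation=cv2.INTER_CUBIC)
o=np.zeros((450,804,3),np.uint8);o[:a.shape[0],:a.shape[1]]=a;o[:b.shape[0],379:379+b.shape[1]]=b
o=np.clip(o[:,:800]*1.4,0,255).astype(np.uint8)
cv2.imwrite('pics/crop0.png',o[:,:,::-1])
E
```

```text
trayTL [0.67  0.396 0.106]
trayTR [0.684 0.239 0.106]
trayBL [0.479 0.365 0.106]
trayBR [0.495 0.21  0.106]
block [ 0.562 -0.244  0.08 ]
frame [ 0.552 -0.358  0.08 ]
jar [0.744 0.042 0.095]
punch [ 0.709 -0.051  0.112]
brushL [0.392 0.11  0.01 ]
brushR [ 0.395 -0.089  0.01 ]
bowl [ 0.26  -0.265  0.03 ]
rackTL [ 0.642 -0.202  0.1  ]
rackBR [ 0.511 -0.407  0.05 ]
```

View pics/crop0.png

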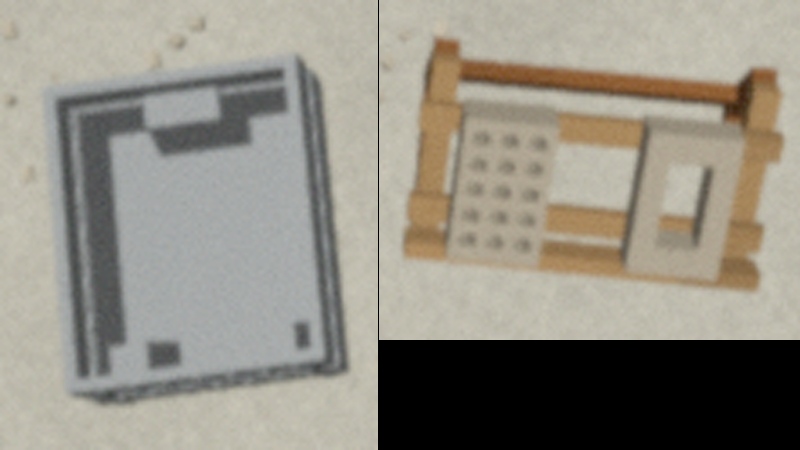

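The crop shows the nested trays with yaw about +9°, the wide ledge at +x, and a centre near (0.582, 0.303). The rack has yaw about -5°. The block is at crop (503,190) and the frame at (683,205). I'll move above the trays next for a closer look.

play_rows(
  series=[
    [30,-28,6,2.5,0.4],
    [30,-28,6,2.5,0.4],
    [30,-28,6,2.5,0.4],
    [30,-28,6,2.5,0.4],
    [30,-28,6,2.5,0.4],
    [30,-28,6,2.5,0.4],
    [30,-28,6,2.5,0.4],
    [30,-28,6,2.5,0.4],
  ],
)

```text
clock: 1.0
eef_pos: [0.4598, 0.3601, 0.2795]
ee_rot: [0.003, 1.0, -0.0, -0.0]
contact_force: [-0.2, 0.5, -0.9]
opening: 0.0341
grip_force: 0.0
```

play_rows(
  series=[
    [30,-28,6,2.5,0.4],
    [30,-28,6,2.5,0.4],
    [30,-28,6,2.5,0.4],
    [30,-28,6,2.5,0.4],
    [0,0,0,0,0.4],
    [0,0,0,0,0.4],
  ],
)

```text
clock: 1.6
eef_pos: [0.5791, 0.2486, 0.303]
ee_rot: [-0.082, 0.997, 0.0, -0.0]
contact_force: [0.7, 0.4, -0.7]
opening: 0.0344
grip_force: 0.0
```

```bash
python3 - <<'E'
from h import *
c=cam('wrist'); save(c,'w1.png'); o=robot.get_obs(); print({k:np.round(o[k],3) for k in ['clock','eef_pos','ee_rot','opening','contact_force','joint_pos']})
E
```

```text
{'clock': np.float64(1.65), 'eef_pos': array([0.578, 0.249, 0.303]), 'ee_rot': array([-0.082,  0.997, -0.   , -0.001]), 'opening': np.float64(0.034), 'contact_force': array([-0.697,  0.092,  0.524]), 'joint_pos': array([ 0.388,  0.361,  1.551,  0.   ,  1.231, -1.348])}
```

View pics/w1.png

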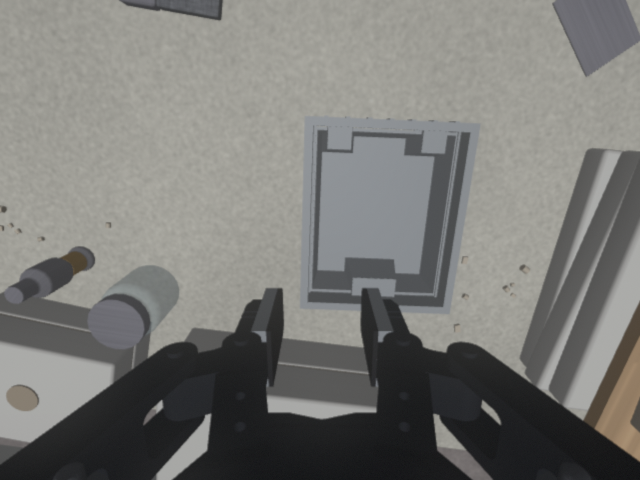

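The wrist view shows the tray rim corners at (305,117), (479,124), (449,314) and (301,308). The wide ledge is at the bottom (+x).

```bash
python3 - <<'E'
from h import *
c=cam('wrist'); g=cv2.GaussianBlur(c['img'],(3,3),0)
# rim: bluish grey vs bench yellowish
m=((g[:,:,2].astype(int)-g[:,:,0])>=2).astype(np.uint8)*255
m[:,:250]=0;m[:,520:]=0;m[322:]=0;m[:100]=0;m[280:,:280]=0
m=cv2.morphologyEx(m,cv2.MORPH_CLOSE,np.ones((5,5)))
cs=max(cv2.findContours(m,0,2)[0],key=cv2.contourArea)
print(cv2.contourArea(cs), cv2.approxPolyDP(cv2.convexHull(cs),6,True).reshape(-1,2).tolist())
P=[onz(c,u,v,.106)[:2] for u,v in [(305,117),(479,124),(449,314),(301,308)]]
P=np.array(P);print(P.round(4),P.mean(0).round(4))
print([np.linalg.norm(P[i]-P[(i+1)%4]).round(4) for i in range(4)])
for a,b in [(0,3),(1,2)]: d=P[b]-P[a];print(np.degrees(np.arctan2(d[1],d[0])))
for a,b in [(0,1),(3,2)]: d=P[b]-P[a];print(np.degrees(np.arctan2(d[1],d[0]))-90)
E
```

```text
31001.0 [[305, 117], [478, 125], [446, 314], [375, 321], [299, 307]]
[[0.4979 0.2213]
 [0.4781 0.3771]
 [0.6687 0.4018]
 [0.6874 0.2459]] [0.583  0.3115]
[np.float64(0.157), np.float64(0.1922), np.float64(0.157), np.float64(0.1911)]
7.381213959769887
7.383230144927765
7.253695192790573
6.8485743174627345
```

play_rows(
  series=[
    [13,-12,-20,-2.2,0.4],
    [0,0,-40,0,0.4],
    [0,0,-40,0,0.4],
    [0,0,-40,0,0.4],
    [0,0,-37,0,0.4],
    [0,0,-25,0,0.4],
    [0,0,-15,0,0.4],
    [0,0,0,0,0.4],
  ],
)

```text
clock: 2.5
eef_pos: [0.5899, 0.2378, 0.0843]
ee_rot: [-0.064, 0.998, -0.001, -0.002]
contact_force: [-0.7, 0.1, 0.4]
opening: 0.0342
grip_force: 0.0
```

play_rows(
  newtons=80,
  series=[
    [0,0,0,0,0],
    [0,0,0,0,0],
    [0,0,0,0,0],
    [0,0,0,0,0],
  ],
)

```text
clock: 2.9
eef_pos: [0.5929, 0.2379, 0.0881]
ee_rot: [-0.064, 0.998, 0.001, 0.001]
contact_force: [-0.7, 1.2, 7.4]
opening: 0.0057
grip_force: 79.7
```

play_rows(
  series=[
    [0,0,6,0,0],
    [0,0,10,0,0],
    [0,0,12,0,0],
    [0,0,12,0,0],
    [0,0,0,0,0],
  ],
)

```text
clock: 3.4
eef_pos: [0.5933, 0.2379, 0.1289]
ee_rot: [-0.064, 0.998, 0.001, 0.002]
contact_force: [-0.2, -0.1, -2.0]
opening: 0.0062
grip_force: 78.5
```

```bash
python3 - <<'E'
from h import *
c=cam('wrist'); d=cam('scene')['img'][210:450,330:540]
d=cv2.resize(d,(420,480));o=np.hstack([cv2.resize(c['img'],(380,285)),np.zeros((285,0,3),np.uint8)])
p=np.zeros((480,800,3),np.uint8);p[:285,:380]=o;p[:,380:]=d
cv2.imwrite('pics/lift1.png',p[:,:,::-1])
E
```

```text
(no output)
```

View pics/lift1.png

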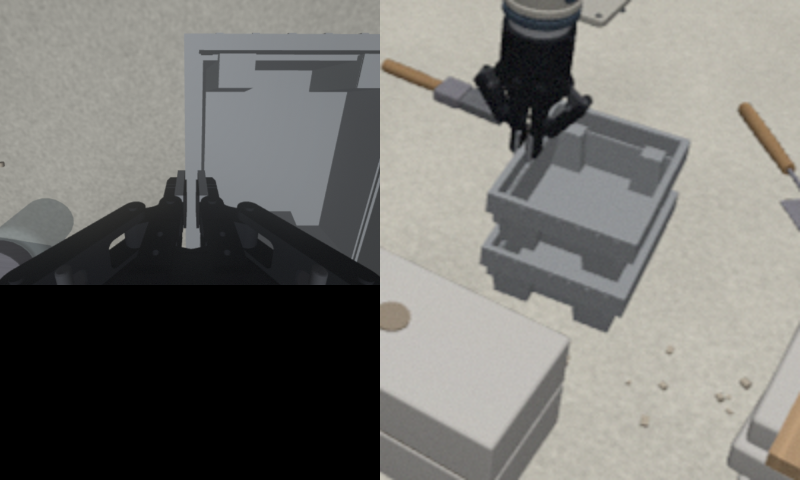

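The tray is gripped and comes out level, and the lower tray stayed in place. Next I turn it half a turn while carrying it to the middle of the bench.

play_rows(
  series=[
    [0,0,25,0,0],
    [0,0,25,0,0],
    [-2,-5.4,10,-8.57,0],
    [-2,-5.4,10,-8.57,0],
    [-2,-5.4,10,-8.57,0],
    [-2,-5.4,10,-8.57,0],
    [-2,-5.4,10,-8.57,0],
    [-2,-5.4,0,-8.57,0],
  ],
)

```text
clock: 4.3
eef_pos: [0.5801, 0.2049, 0.2271]
ee_rot: [0.378, 0.926, 0.0, 0.0]
contact_force: [0.5, 0.1, -2.2]
opening: 0.0059
grip_force: 78.5
```

play_rows(
  series=[
    [-2,-5.4,0,-8.57,0],
    [-2,-5.4,0,-8.57,0],
    [-2,-5.4,0,-8.57,0],
    [-2,-5.4,0,-8.57,0],
    [-2,-5.4,0,-8.57,0],
    [-2,-5.4,0,-8.57,0],
    [-2,-5.4,0,-8.57,0],
    [-2,-5.4,0,-8.57,0],
  ],
)

```text
clock: 5.1
eef_pos: [0.5631, 0.1615, 0.2255]
ee_rot: [0.834, 0.552, -0.001, -0.0]
contact_force: [-0.2, 0.1, -3.3]
opening: 0.0059
grip_force: 78.5
```

play_rows(
  series=[
    [-2,-5.4,0,-8.57,0],
    [-2,-5.4,0,-8.57,0],
    [-2,-5.4,0,-8.57,0],
    [-2,-5.4,0,-8.57,0],
    [-2,-5.4,0,-8.57,0],
    [-2,-5.4,0,-8.57,0],
    [-2,-5.4,0,-8.57,0],
    [0,0,0,0,0],
  ],
)

```text
clock: 5.9
eef_pos: [0.5491, 0.1235, 0.2257]
ee_rot: [0.998, 0.063, -0.001, 0.0]
contact_force: [-0.3, 0.8, -2.1]
opening: 0.0063
grip_force: 78.5
```

```bash
python3 - <<'E'
from h import *
c=cam('wrist'); d=cam('top'); save(d,'t2.png')
p=np.zeros((480,800,3),np.uint8);p[:285,:380]=cv2.resize(c['img'],(380,285));p[:,380:]=cv2.resize(d['img'][120:360,110:320],(420,480))
cv2.imwrite('pics/lift2.png',p[:,:,::-1]); o=robot.get_obs(); print({k:np.round(o[k],3) for k in ['clock','eef_pos','ee_rot','opening','contact_force','joint_pos']})
E
```

```text
{'clock': np.float64(6.0), 'eef_pos': array([0.55 , 0.124, 0.226]), 'ee_rot': array([ 0.998,  0.066, -0.   , -0.   ]), 'opening': np.float64(0.006), 'contact_force': array([-0.492, -0.967, -3.338]), 'joint_pos': array([0.201, 0.34 , 1.772, 0.   , 1.03 , 1.64 ])}
```

View pics/lift2.png

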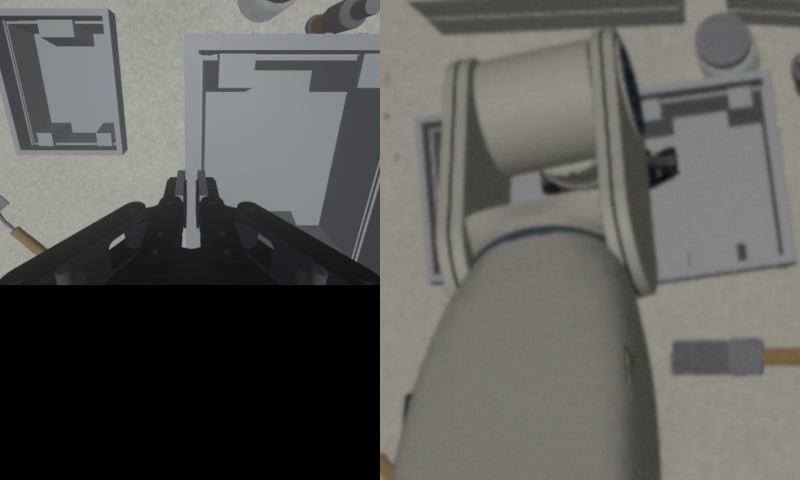

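The tray is turned (two ledges now at +x), and its bench footprint is clear of the jar and brush. I'll lower it.

play_rows(
  series=[
    [0,0,-40,0,0],
    [0,0,-40,0,0],
    [0,0,-40,0,0],
    [0,0,-30,0,0],
    [0,0,-12,0,0],
    [0,0,-5,0,0],
    [0,0,-2,0,0],
    [0,0,0,0,0],
  ],
)

```text
clock: 6.8
eef_pos: [0.5509, 0.1243, 0.0585]
ee_rot: [0.998, 0.064, 0.001, -0.0]
contact_force: [0.6, 0.5, -2.7]
opening: 0.006
grip_force: 78.5
```

play_rows(
  series=[
    [0,0,-2,0,0],
    [0,0,-2,0,0],
    [0,0,-2,0,0],
    [0,0,0,0,0],
  ],
)

```text
clock: 7.2
eef_pos: [0.5504, 0.1241, 0.0521]
ee_rot: [0.998, 0.064, 0.001, -0.0]
contact_force: [-1.5, 0.7, 4.5]
opening: 0.0061
grip_force: 79.3
```

play_rows(
  series=[
    [0,0,0,0,0.35],
    [0,0,0,0,0.35],
    [0,0,10,0,0.35],
    [0,0,45,0,0.35],
    [0,0,45,0,0.35],
    [0,0,45,0,0.35],
    [1,-40,15,-1.2,0.95],
    [1,-42,15,-1.2,0.95],
  ],
)

```text
clock: 8.0
eef_pos: [0.5525, 0.042, 0.2291]
ee_rot: [0.999, 0.044, 0.002, -0.0]
contact_force: [0.1, 0.0, -0.5]
opening: 0.0582
grip_force: 0.0
```

play_rows(
  series=[
    [1,-43,15,-1.2,0.95],
    [1,-43,15,-1.2,0.95],
    [1,-43,15,-1.2,0.95],
    [1,-43,15,-1.2,0.95],
    [1,-43,15,-1.2,0.95],
    [1,-43,15,-1.2,0.95],
    [1,-43,10,-1.2,0.95],
    [1,-43,0,-1.2,0.95],
  ],
)

```text
clock: 8.8
eef_pos: [0.5602, -0.3041, 0.3292]
ee_rot: [0.999, -0.041, 0.002, 0.001]
contact_force: [1.1, 0.8, -0.2]
opening: 0.081
grip_force: 0.0
```

play_rows(
  series=[
    [0,0,0,0,0.95],
    [0,0,0,0,0.95],
  ],
)

```text
clock: 9.0
eef_pos: [0.5593, -0.3027, 0.3265]
ee_rot: [0.999, -0.042, -0.0, -0.0]
contact_force: [0.1, 0.9, 0.1]
opening: 0.0814
grip_force: 0.0
```

```bash
python3 - <<'E'
from h import *
import pickle
c=cam('wrist'); save(c,'w2.png');t=cam('top');save(t,'t3.png'); pickle.dump((c,t),open('w2.pkl','wb'))
o=robot.get_obs(); print({k:np.round(o[k],3) for k in ['clock','eef_pos','ee_rot','opening','contact_force','joint_pos']})
E
```

```text
{'clock': np.float64(9.1), 'eef_pos': array([ 0.56 , -0.301,  0.326]), 'ee_rot': array([ 0.999, -0.041, -0.   , -0.   ]), 'opening': np.float64(0.081), 'contact_force': array([ 1.061, -0.366, -0.092]), 'joint_pos': array([-0.513,  0.351,  1.512,  0.   ,  1.279,  1.139])}
```

View pics/w2.png

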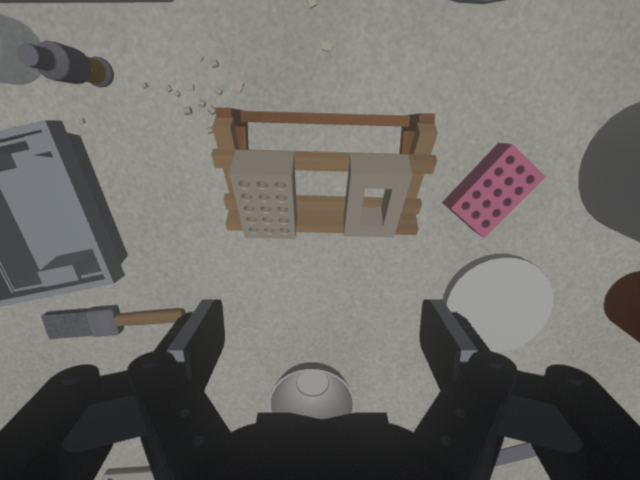

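The wrist view shows the centre hole of the block at about (265,207) and its lower face edge from (244,237) to (296,236). The frame's lower edge runs from (345,235) to (400,236). The pink look-alike at (495,190) stays untouched. I'll triangulate with the top view.

```bash
cat >> h.py <<'E'
def tri(c1,p1,c2,p2):
    o1,d1=ray(c1,*p1);o2,d2=ray(c2,*p2)
    A=np.array([d1,-d2]).T; s=np.linalg.lstsq(A,o2-o1,rcond=None)[0]
    a=o1+s[0]*d1;b=o2+s[1]*d2; return (a+b)/2,np.linalg.norm(a-b)
E
python3 - <<'E'
from h import *
import pickle
c,t=pickle.load(open('w2.pkl','rb'))
for n,p,q in [('blk hole',(265.5,207),(411.8,220.9)),('blk low',(270,236.5),(408.7,242.9)),('frm low',(372,235.5),(460.6,245.6))]:
    print(n,*[np.round(x,4) for x in tri(c,p,t,q)])
# brown/clay contours in wrist
g=cv2.resize(c['img'][95:245,205:445],None,fx=3.3,fy=3.3,interpolation=cv2.INTER_CUBIC)
h=cv2.resize(t['img'][165:265,375:500],None,fx=4.2,fy=4.2,interpolation=cv2.INTER_CUBIC)
print(g.shape,h.shape)
# dark holes in wrist
def holes(im,x0,x1,y0,y1):
    s=im[y0:y1,x0:x1].mean(2); s8=cv2.resize(s,None,fx=4,fy=4,interpolation=cv2.INTER_CUBIC)
    b=cv2.GaussianBlur(s8,(0,0),14)-s8
    m=(b>6).astype(np.uint8); n,l,st,ce=cv2.connectedComponentsWithStats(m)
    return [(round(x0+(ce[i][0]+.5)/4-.5,1),round(y0+(ce[i][1]+.5)/4-.5,1),int(st[i,4])) for i in range(1,n) if 25<st[i,4]<900]
hw=holes(c['img'],236,294,176,236);ht=holes(t['img'],396,428,196,242)
print(len(hw),hw);print(len(ht),ht)
E
```

```text
blk hole [ 0.5569 -0.2427  0.0925] 0.0032
blk low [ 0.5134 -0.238   0.0586] 0.0047
frm low [ 0.505  -0.3572  0.0549] 0.0022
(495, 792, 3) (420, 525, 3)
31 [(np.float64(292.7), np.float64(191.8), 894), (np.float64(240.3), np.float64(182.7), 345), (np.float64(258.2), np.float64(183.3), 318), (np.float64(276.2), np.float64(184.0), 288), (np.float64(247.8), np.float64(184.4), 164), (np.float64(265.8), np.float64(184.6), 182), (np.float64(283.6), np.float64(185.1), 190), (np.float64(243.0), np.float64(195.5), 318), (np.float64(260.3), np.float64(196.2), 287), (np.float64(277.5), np.float64(196.6), 257), (np.float64(250.3), np.float64(196.8), 138), (np.float64(267.6), np.float64(197.3), 168), (np.float64(284.7), np.float64(197.5), 191), (np.float64(245.5), np.float64(207.5), 269), (np.float64(262.2), np.float64(207.9), 259), (np.float64(278.9), np.float64(208.5), 228), (np.float64(252.5), np.float64(208.6), 133), (np.float64(269.0), np.float64(209.0), 153), (np.float64(285.8), np.float64(209.3), 188), (np.float64(247.9), np.float64(218.5), 238), (np.float64(264.1), np.float64(218.9), 238),
[... 157 characters left out ...]
p.float64(220.1), 176), (np.float64(250.1), np.float64(228.7), 237), (np.float64(265.7), np.float64(229.3), 201), (np.float64(281.1), np.float64(229.5), 202), (np.float64(256.4), np.float64(229.6), 124), (np.float64(272.0), np.float64(230.0), 133), (np.float64(287.4), np.float64(230.5), 154)]
9 [(np.float64(409.0), np.float64(197.9), 34), (np.float64(405.2), np.float64(205.4), 212), (np.float64(413.4), np.float64(206.1), 220), (np.float64(404.1), np.float64(213.0), 199), (np.float64(412.1), np.float64(213.6), 211), (np.float64(403.1), np.float64(220.4), 203), (np.float64(401.8), np.float64(227.9), 208), (np.float64(400.7), np.float64(235.2), 229), (np.float64(408.8), np.float64(236.1), 133)]
```

```bash
python3 - <<'E'
from h import *
import pickle
c,t=pickle.load(open('w2.pkl','rb'))
for a,b in [((240.3,182.7),(276.2,184.0)),((245.5,207.5),(278.9,208.5)),((250.1,228.7),(281.1,229.5)),((247.8,184.4),(283.6,185.1)),((256.4,229.6),(287.4,230.5))]:
    d=onz(c,*a,.0925)-onz(c,*b,.0925); print(-np.degrees(np.arctan2(d[0],d[1])),np.linalg.norm(d))
d=onz(t,401.8,227.9,.09)-onz(t,413.4+(401.8-405.2)*0+0,206.1,.09)
p=onz(c,232,.5*(152+155),.08)
print(onz(c,265.5,208,.09),onz(c,270,236.5,.061),onz(c,372,235.5,.058))
E
```

```text
-6.850594503629241 0.03764795892510764
-6.5237420052733714 0.035760047857742366
-6.306783161545997 0.03379545709908837
-5.895426345458858 0.03760548254824732
-6.500216171266092 0.033825557295599426
[ 0.55623728 -0.24087034  0.09      ] [ 0.51544644 -0.23654359  0.061     ] [ 0.50566014 -0.35789679  0.058     ]
```

play_rows(
  series=[
    [3,30,-20,-0.9,0.85],
    [3,29,-40,-0.9,0.85],
    [0,0,-45,0,0.85],
    [0,0,-45,0,0.85],
    [0,0,-45,0,0.85],
    [0,0,-30,0,0.85],
    [0,0,-15,0,0.85],
    [0,0,0,0,0.85],
  ],
)

```text
clock: 9.9
eef_pos: [0.5649, -0.2415, 0.0847]
ee_rot: [0.998, -0.056, -0.002, -0.001]
contact_force: [0.3, 0.3, -0.7]
opening: 0.0725
grip_force: 0.0
```

```bash
python3 - <<'E'
from h import *
c=cam('wrist'); cv2.imwrite('pics/w3.png',c['img'][60:480,60:580][:,:,::-1])
o=robot.get_obs(); print({k:np.round(o[k],3) for k in ['clock','eef_pos','ee_rot','opening','contact_force']})
E
```

```text
{'clock': np.float64(9.95), 'eef_pos': array([ 0.566, -0.242,  0.086]), 'ee_rot': array([ 0.998, -0.056, -0.   , -0.   ]), 'opening': np.float64(0.073), 'contact_force': array([0.78 , 0.349, 0.458])}
```

View pics/w3.png

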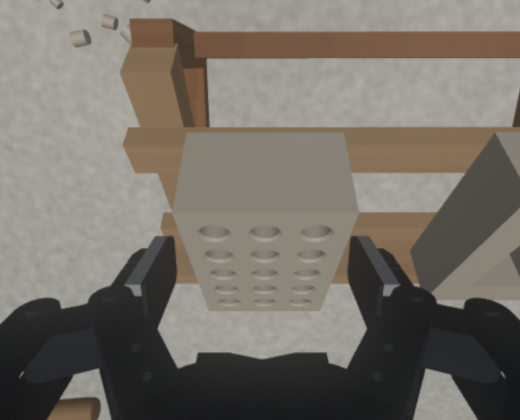

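The block is centred between the fingers in the crop: block columns 205–345, fingers at 170 and 355. I'll descend the last 24 mm and grip.

play_rows(
  newtons=45,
  series=[
    [0,0,-14,0,0.85],
    [0,0,-10,0,0.85],
    [0,0,0,0,0.85],
    [0,0,0,0,0],
    [0,0,0,0,0],
    [0,0,0,0,0],
    [0,0,0,0,0],
  ],
)

```text
clock: 10.65
eef_pos: [0.5659, -0.243, 0.0627]
ee_rot: [0.998, -0.057, 0.0, 0.0]
contact_force: [-0.8, 1.4, 0.9]
opening: 0.0592
grip_force: 49.5
```

play_rows(
  series=[
    [0,0,4,0,0],
    [0,0,8,0,0],
    [0,0,15,0,0],
    [0,0,25,0,0],
    [0,0,0,0,0],
  ],
)

```text
clock: 11.15
eef_pos: [0.5683, -0.2442, 0.1183]
ee_rot: [0.998, -0.056, 0.003, 0.001]
contact_force: [0.3, -0.1, -3.2]
opening: 0.0591
grip_force: 50.0
```

play_rows(
  series=[
    [0,0,40,0,0],
    [-10,20,10,2,0],
    [-10,30,0,3,0],
    [-8,30,0,3,0],
    [-5,25,0,3,0],
    [-5,19,-20,2.7,0],
    [0,0,-40,0,0],
    [0,0,-35,0,0],
  ],
)

```text
clock: 11.95
eef_pos: [0.528, -0.1183, 0.0686]
ee_rot: [0.998, 0.064, 0.001, 0.0]
contact_force: [1.1, 0.1, -3.5]
opening: 0.0589
grip_force: 52.0
```

play_rows(
  series=[
    [0,0,-25,0,0],
    [0,0,-10,0,0],
    [0,0,0,0,0],
  ],
)

```text
clock: 12.25
eef_pos: [0.5269, -0.1188, 0.0331]
ee_rot: [0.998, 0.063, -0.001, -0.0]
contact_force: [0.9, -0.2, -3.6]
opening: 0.0597
grip_force: 51.8
```

play_rows(
  newtons=22,
  series=[
    [0,0,-2,0,0],
    [0,0,-2,0,0],
    [2,0,-2,0,0],
    [5,0.6,-3,0,0],
    [5,0.6,-3,0,0],
    [0,0,0,0,0],
  ],
)

```text
clock: 12.85
eef_pos: [0.5403, -0.1179, 0.0227]
ee_rot: [0.998, 0.063, -0.0, 0.0]
contact_force: [-2.0, -0.1, 3.9]
opening: 0.0593
grip_force: 52.5
```

play_rows(
  series=[
    [4,0.5,-3,0,0],
    [4,0.5,-3,0,0],
    [3,0.4,-3,0,0],
    [0,0,0,0,0],
  ],
)

```text
clock: 13.25
eef_pos: [0.5511, -0.1163, 0.013]
ee_rot: [0.998, 0.063, -0.0, -0.0]
contact_force: [-2.8, -0.8, 1.8]
opening: 0.0594
grip_force: 51.4
```

play_rows(
  series=[
    [3,0.3,-3,0,0],
    [2,0.2,-3,0,0],
    [0,0,0,0,0],
  ],
)

```text
clock: 13.55
eef_pos: [0.5561, -0.1158, 0.0069]
ee_rot: [0.998, 0.063, 0.0, -0.0]
contact_force: [-2.4, -0.5, 2.3]
opening: 0.0596
grip_force: 51.3
```

play_rows(
  series=[
    [1,0.1,-2,0,0],
    [0,0,0,0,0],
  ],
)

```text
clock: 13.75
eef_pos: [0.5572, -0.1157, 0.0052]
ee_rot: [0.998, 0.063, 0.0, -0.0]
contact_force: [-2.8, 0.7, 2.2]
opening: 0.0595
grip_force: 51.4
```

play_rows(
  series=[
    [1,0.1,-1.5,0,0],
    [0,0,0,0,0],
  ],
)

```text
clock: 13.95
eef_pos: [0.558, -0.1156, 0.0038]
ee_rot: [0.998, 0.063, 0.0, -0.0]
contact_force: [-2.3, 1.0, 3.7]
opening: 0.0596
grip_force: 51.5
```

play_rows(
  series=[
    [0.5,0.1,-1,0,0],
    [0,0,0,0,0],
  ],
)

```text
clock: 14.15
eef_pos: [0.5585, -0.1155, 0.0028]
ee_rot: [0.998, 0.063, 0.0, -0.0]
contact_force: [-1.5, 1.2, 4.1]
opening: 0.0594
grip_force: 51.5
```

play_rows(
  series=[
    [0,0,0,0,0.85],
    [0,0,0,0,0.85],
    [0,0,4,0,0.85],
    [0,0,5,0,0.85],
    [0,0,0,0,0.85],
  ],
)

```text
clock: 14.65
eef_pos: [0.5591, -0.1158, 0.0127]
ee_rot: [0.998, 0.063, 0.001, 0.0]
contact_force: [-0.0, 0.2, -0.5]
opening: 0.0727
grip_force: 0.0
```

```bash
python3 - <<'E'
from h import *
c=cam('wrist'); save(c,'w4.png')
o=robot.get_obs(); print({k:np.round(o[k],3) for k in ['clock','eef_pos','ee_rot','opening','contact_force']})
p=o['eef_pos']
# brightness-based clay mask contour at top face
g=c['img'].astype(int); m=((g[:,:,0]-g[:,:,2]>8)&(g[:,:,0]-g[:,:,2]<40)).astype(np.uint8)
T=np.array([.998,.063]); ps=[proj(c,[p[0]+a*.992-b*.125,p[1]+a*.125+b*.992,.036]) for a,b in [(.05,.03),(.05,-.03),(-.05,-.03),(-.05,.03)]]
print('expected corners',np.round(ps).tolist())
im=c['img'].copy(); cv2.polylines(im,[np.int32(ps)],True,(255,0,0),1)
cv2.imwrite('pics/w4o.png',im[60:480,60:580][:,:,::-1])
E
```

```text
{'clock': np.float64(14.7), 'eef_pos': array([ 0.559, -0.116,  0.012]), 'ee_rot': array([0.998, 0.063, 0.001, 0.   ]), 'opening': np.float64(0.073), 'contact_force': array([ 0.205,  0.401, -0.434])}
expected corners [[235.0, 206.0], [412.0, 206.0], [394.0, 440.0], [252.0, 440.0]]
```

View pics/w4o.png

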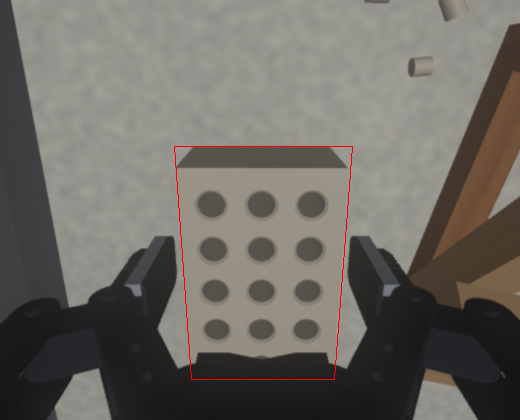

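The block lies flat and aligned. Its top edge is about 8 mm short of the expected outline, so I'll shift back 7 mm, regrip and carry it over the lower tray.

play_rows(
  newtons=50,
  series=[
    [-7,-0.9,0,0,0.85],
    [0,0,0,0,0],
    [0,0,0,0,0],
    [0,0,0,0,0],
    [0,0,0,0,0],
    [0,0,15,0,0],
    [0,0,40,0,0],
    [0,0,45,0,0],
  ],
)

```text
clock: 15.5
eef_pos: [0.5499, -0.1161, 0.1119]
ee_rot: [0.998, 0.063, -0.002, -0.001]
contact_force: [2.0, -1.4, -4.4]
opening: 0.059
grip_force: 56.4
```

play_rows(
  series=[
    [0,0,45,0,0],
    [3,25,40,0,0],
    [3,40,20,0,0],
    [3,40,20,0,0],
    [3,42,20,0,0],
    [3,43,20,0,0],
    [3,43,0,0,0],
    [3,43,0,0,0],
  ],
)

```text
clock: 16.3
eef_pos: [0.5721, 0.1613, 0.2782]
ee_rot: [0.998, 0.063, 0.001, -0.0]
contact_force: [0.5, -0.6, -3.7]
opening: 0.0588
grip_force: 56.6
```

play_rows(
  series=[
    [3,43,0,0,0],
    [3,43,0,0,0],
    [3,43,0,0,0],
    [3,22,0,0,0],
    [0,0,0,0,0],
    [0,0,0,0,0],
  ],
)

```text
clock: 16.9
eef_pos: [0.5836, 0.3106, 0.2765]
ee_rot: [0.998, 0.064, -0.001, 0.0]
contact_force: [-0.6, -0.2, -4.3]
opening: 0.0587
grip_force: 56.5
```

```bash
cat > tray.py <<'E'
from h import *
import sys
# usage: fit visible rim by refining predicted outer edges via gradient: sample across each edge
def fit(c,cx,cy,yaw,z,half=(.0965,.0795),rng=.02,show=True):
    R=lambda t:np.array([[np.cos(t),-np.sin(t)],[np.sin(t),np.cos(t)]])
    g=cv2.GaussianBlur(c['img'],(3,3),0).astype(float); s=g[:,:,2]-g[:,:,0]   # bluish tray vs warm bench
    out=[]
    for nrm,h,L in [((1,0),half[0],half[1]),((-1,0),half[0],half[1]),((0,1),half[1],half[0]),((0,-1),half[1],half[0])]:
        n=np.array(nrm);t=np.array([-n[1],n[0]]);pts=[]
        for a in np.linspace(-.85,.85,25)*L:
            ds=np.arange(-rng,rng,.0005);v=[]
            for d in ds:
                w=R(yaw)@(n*(h+d)+t*a)+[cx,cy]; u=proj(c,[*w,z]); 
                v.append(s[int(round(u[1])),int(round(u[0]))] if 0<=u[0]<639 and 0<=u[1]<479 else np.nan)
            v=np.array(v)
            if np.isnan(v).any(): continue
            k=8; df=np.array([v[i-k:i].mean()-v[i:i+k].mean() for i in range(k,len(v)-k)])
            if df.max()>5: pts.append((a,ds[k+df.argmax()]))
        if len(pts)>5:
            p=np.array(pts);m=np.median(p[:,1]);q=p[abs(p[:,1]-m)<.006]; f=np.polyfit(q[:,0],q[:,1],1) if len(q)>4 else [0,m]
            out.append((nrm,len(q),round(m*1e3,1),round(f[1]*1e3,1),round(-np.degrees(f[0]) *-1,2)))
        else: out.append((nrm,len(pts)))
    for o in out: print(o)
E
python3 - <<'E'
from tray import *
import pickle
c=cam('wrist');save(c,'w5.png');t=cam('top');save(t,'t5.png');pickle.dump((c,t),open('w5.pkl','wb'))
o=robot.get_obs(); print({k:np.round(o[k],4) for k in ['clock','eef_pos','ee_rot','opening','contact_force']})
fit(c,.583,.3115,np.radians(7.2),.07); print(); 
w,t3=pickle.load(open('w2.pkl','rb')); fit(t3,.583,.3115,np.radians(7.2),.07)
print('placed tray'); fit(t3,.56,.05,np.radians(7.2),.07)
E
```

```text
{'clock': np.float64(17.0), 'eef_pos': array([0.5839, 0.3095, 0.2767]), 'ee_rot': array([ 9.98e-01,  6.28e-02, -4.00e-04,  3.00e-04]), 'opening': np.float64(0.0589), 'contact_force': array([ 0.314 ,  0.1955, -3.7377])}
((1, 0), 25, np.float64(1.0), np.float64(0.9), np.float64(-0.22))
((-1, 0), 8, np.float64(6.0), np.float64(5.4), np.float64(-0.02))
((0, 1), 11, np.float64(0.5), np.float64(0.8), np.float64(0.0))
((0, -1), 10, np.float64(-0.5), np.float64(-0.1), np.float64(-0.28))

((1, 0), 25, np.float64(-1.0), np.float64(-1.1), np.float64(-0.24))
((-1, 0), 25, np.float64(4.0), np.float64(4.0), np.float64(-0.2))
((0, 1), 25, np.float64(-0.5), np.float64(-0.6), np.float64(0.0))
((0, -1), 25, np.float64(5.5), np.float64(5.4), np.float64(-0.1))
placed tray
((1, 0), 25, np.float64(-0.5), np.float64(-0.9), np.float64(-0.36))
((-1, 0), 25, np.float64(3.5), np.float64(3.3), np.float64(-0.08))
((0, 1), 25, np.float64(-1.0), np.float64(-0.8), np.float64(-0.18))
((0, -1), 25, np.float64(1.5), np.float64(1.4), np.float64(-0.43))
```

The lower tray has not moved (edges within 1 mm). I'll lower the block into it.

play_rows(
  series=[
    [0,0,-45,0,0],
    [0,0,-45,0,0],
    [0,1,-45,0,0],
    [0,0,-45,0,0],
    [0,0,-40,0,0],
    [0,0,-25,0,0],
    [0,0,-10,0,0],
    [0,0,0,0,0],
  ],
)

```text
clock: 17.8
eef_pos: [0.5839, 0.3102, 0.0208]
ee_rot: [0.998, 0.062, -0.001, 0.0]
contact_force: [-0.1, -0.7, -3.1]
opening: 0.0589
grip_force: 56.4
```

play_rows(
  series=[
    [0,0,-2,0,0],
    [0,0,-2,0,0],
    [0,0,-1,0,0],
    [0,0,0,0,0],
  ],
)

```text
clock: 18.2
eef_pos: [0.5847, 0.3117, 0.0177]
ee_rot: [0.998, 0.063, 0.001, -0.0]
contact_force: [-0.7, -0.3, -4.5]
opening: 0.0588
grip_force: 56.4
```

play_rows(
  series=[
    [0,0,-1,0,0],
    [0,0,-1,0,0],
    [0,0,0,0,0],
  ],
)

```text
clock: 18.5
eef_pos: [0.5845, 0.3117, 0.0149]
ee_rot: [0.998, 0.063, 0.0, -0.0]
contact_force: [0.4, -0.1, -3.0]
opening: 0.0587
grip_force: 56.6
```

play_rows(
  series=[
    [0,0,-1,0,0],
    [0,0,0,0,0],
  ],
)

```text
clock: 18.7
eef_pos: [0.5845, 0.3116, 0.0149]
ee_rot: [0.998, 0.063, 0.0, -0.0]
contact_force: [-4.3, -1.9, 5.8]
opening: 0.059
grip_force: 57.6
```

Contact at the tray floor. I'll release the block, then fetch the turned tray by the same grip as before.

play_rows(
  series=[
    [0,0,0,0,0.82],
    [0,0,0,0,0.82],
    [0,0,5,0,0.82],
    [0,0,35,0,0.82],
    [0,0,45,0,0.82],
    [0,0,45,0,0.82],
    [0,0,45,0,0.82],
    [0,0,45,0,0.4],
  ],
)

```text
clock: 19.5
eef_pos: [0.5842, 0.3114, 0.2361]
ee_rot: [0.998, 0.063, 0.0, -0.0]
contact_force: [-0.8, 0.6, -0.4]
opening: 0.0568
grip_force: 0.0
```

play_rows(
  series=[
    [-7,-37.5,0,0,0.4],
    [-7,-37.5,0,0,0.4],
    [-7,-37.5,0,0,0.4],
    [-7,-37.5,0,0,0.4],
    [-6,-37.5,0,0,0.4],
    [0,0,-40,0,0.4],
    [0,0,0,0,0.4],
  ],
)

```text
clock: 20.2
eef_pos: [0.5476, 0.1224, 0.1908]
ee_rot: [0.998, 0.062, -0.003, 0.0]
contact_force: [-0.1, -0.3, -0.6]
opening: 0.034
grip_force: 0.0
```

```bash
python3 - <<'E'
from tray import *
import pickle
c=cam('wrist');save(c,'w6.png');pickle.dump(c,open('w6.pkl','wb'))
o=robot.get_obs(); print({k:np.round(o[k],4) for k in ['clock','eef_pos','ee_rot','opening','contact_force']})
print('placed');fit(c,.56,.05,np.radians(7.2),.07); print('low');fit(c,.583,.312,np.radians(7.2),.07)
E
```

```text
{'clock': np.float64(20.25), 'eef_pos': array([0.5488, 0.1234, 0.1926]), 'ee_rot': array([ 9.98e-01,  6.26e-02, -2.20e-03,  2.00e-04]), 'opening': np.float64(0.0346), 'contact_force': array([-0.1746,  0.6427,  0.1471])}
placed
((1, 0), 25, np.float64(0.5), np.float64(0.6), np.float64(-0.06))
((-1, 0), 16, np.float64(-1.0), np.float64(-1.0), np.float64(0.05))
((0, 1), 25, np.float64(0.0), np.float64(0.1), np.float64(-0.21))
((0, -1), 25, np.float64(0.0), np.float64(0.1), np.float64(-0.11))
low
((1, 0), 0)
((-1, 0), 24, np.float64(-0.5), np.float64(-0.5), np.float64(0.1))
((0, 1), 0)
((0, -1), 25, np.float64(10.5), np.float64(10.2), np.float64(0.19))
```

play_rows(
  newtons=80,
  series=[
    [0,0,-45,0,0.4],
    [0,0,-45,0,0.4],
    [0,0,-30,0,0.4],
    [0,0,-18,0,0.4],
    [0,0,0,0,0.4],
    [0,0,0,0,0],
    [0,0,0,0,0],
    [0,0,0,0,0],
  ],
)

```text
clock: 21.05
eef_pos: [0.5519, 0.1247, 0.0579]
ee_rot: [0.998, 0.063, 0.002, -0.0]
contact_force: [-0.4, 0.3, 5.1]
opening: 0.0054
grip_force: 79.8
```

play_rows(
  series=[
    [0,0,0,0,0],
  ],
)

```text
clock: 21.15
eef_pos: [0.5519, 0.1247, 0.0579]
ee_rot: [0.998, 0.063, 0.002, -0.0]
contact_force: [0.7, 1.6, 7.2]
opening: 0.0058
grip_force: 79.9
```

play_rows(
  series=[
    [0,0,0,0,0.35],
    [0,0,0,0,0.35],
    [0,0,-6,0,0.35],
    [0,0,0,0,0.35],
    [0,0,0,0,0],
    [0,0,0,0,0],
    [0,0,0,0,0],
    [0,0,0,0,0],
  ],
)

```text
clock: 21.95
eef_pos: [0.5503, 0.124, 0.0498]
ee_rot: [0.998, 0.063, -0.0, -0.0]
contact_force: [-0.8, -0.1, 0.2]
opening: 0.0057
grip_force: 78.4
```

play_rows(
  series=[
    [0,0,10,0,0],
    [0,0,30,0,0],
    [0,0,45,0,0],
    [0,0,45,0,0],
    [3,30,0,0,0],
    [3,35,0,0,0],
    [3,35,0,0,0],
    [3,35,0,0,0],
  ],
)

```text
clock: 22.75
eef_pos: [0.5622, 0.2601, 0.1806]
ee_rot: [0.998, 0.063, 0.0, -0.0]
contact_force: [-0.0, 0.4, -2.6]
opening: 0.0058
grip_force: 78.5
```

play_rows(
  series=[
    [3,35,0,0,0],
    [3,35,0,0,0],
    [3,35,0,0,0],
    [1.5,22,0,0,0],
    [0,0,0,0,0],
    [0,0,0,0,0],
  ],
)

```text
clock: 23.35
eef_pos: [0.5723, 0.386, 0.1797]
ee_rot: [0.998, 0.064, -0.0, 0.0]
contact_force: [-0.3, -0.2, -2.0]
opening: 0.0062
grip_force: 78.6
```

```bash
python3 - <<'E'
from tray import *
import pickle
c=cam('wrist');save(c,'w7.png');t=cam('top');s=cam('scene');pickle.dump((c,t,s),open('w7.pkl','wb'))
o=robot.get_obs(); print({k:np.round(o[k],4) for k in ['clock','eef_pos','ee_rot','opening','contact_force','joint_pos']})
z=o['eef_pos'][2]+.020
print('held top');fit(t,.583,.312,np.radians(7.2),z)
E
```

```text
{'clock': np.float64(23.5), 'eef_pos': array([0.5727, 0.3849, 0.1799]), 'ee_rot': array([ 9.98e-01,  6.26e-02, -3.00e-04,  2.00e-04]), 'opening': np.float64(0.006), 'contact_force': array([ 0.7397,  0.5587, -2.0419]), 'joint_pos': array([ 5.7450e-01,  5.7270e-01,  1.5093e+00, -2.0000e-04,  1.0604e+00,
        2.0201e+00])}
held top
((1, 0), 25, np.float64(-2.0), np.float64(-2.0), np.float64(0.06))
((-1, 0), 7, np.float64(6.0), np.float64(8.0), np.float64(2.54))
((0, 1), 18, np.float64(-2.0), np.float64(-2.0), np.float64(0.0))
((0, -1), 4)
```

play_rows(
  series=[
    [0.6,1,-20,0,0],
    [0,0,-20,0,0],
    [0,0,-15,0,0],
    [0,0,-8,0,0],
    [0,0,-6,0,0],
    [0,0,0,0,0],
  ],
)

```text
clock: 24.1
eef_pos: [0.5733, 0.3867, 0.1103]
ee_rot: [0.998, 0.063, -0.0, 0.0]
contact_force: [0.7, 0.3, -1.9]
opening: 0.0061
grip_force: 78.5
```

play_rows(
  series=[
    [0,0,-3,0,0],
    [0,0,-3,0,0],
    [0,0,0,0,0],
  ],
)

```text
clock: 24.4
eef_pos: [0.5734, 0.387, 0.1048]
ee_rot: [0.998, 0.063, 0.0, -0.0]
contact_force: [-0.2, -1.2, -2.6]
opening: 0.0059
grip_force: 78.5
```

Inside the rim with no contact. Now the last few millimetres.

play_rows(
  series=[
    [0,0,-2,0,0],
    [0,0,-1.5,0,0],
    [0,0,0,0,0],
  ],
)

```text
clock: 24.7
eef_pos: [0.5733, 0.3869, 0.1011]
ee_rot: [0.998, 0.063, -0.0, 0.0]
contact_force: [0.1, 0.2, -1.7]
opening: 0.0061
grip_force: 78.5
```

play_rows(
  series=[
    [0,0,-1,0,0],
    [0,0,0,0,0],
  ],
)

```text
clock: 24.9
eef_pos: [0.5735, 0.387, 0.1002]
ee_rot: [0.998, 0.063, -0.0, 0.0]
contact_force: [-0.2, -0.7, -1.8]
opening: 0.0064
grip_force: 78.6
```

play_rows(
  series=[
    [0,0,-1,0,0],
    [0,0,-0.5,0,0],
    [0,0,0,0,0],
  ],
)

```text
clock: 25.2
eef_pos: [0.5736, 0.3873, 0.0996]
ee_rot: [0.998, 0.063, 0.0, -0.0]
contact_force: [-2.5, 0.1, 4.2]
opening: 0.0064
grip_force: 79.6
```

play_rows(
  series=[
    [0,0,-0.7,0,0],
    [0,0,0,0,0],
  ],
)

```text
clock: 25.4
eef_pos: [0.5736, 0.3876, 0.0995]
ee_rot: [0.998, 0.063, 0.0, -0.0]
contact_force: [-3.6, 0.0, 7.5]
opening: 0.006
grip_force: 80.2
```

The foot stands on the ledges at 49.8 mm underside, as expected. I'll release, rise and fly to the frame.

play_rows(
  series=[
    [0,0,0.7,0,0],
    [0,0,0,0,0.35],
    [0,0,0,0,0.35],
    [0,0,10,0,0.35],
    [0,0,40,0,0.35],
    [0,0,45,0,0.35],
    [0,-20,45,0,0.35],
    [0,-45,30,-1,0.35],
  ],
)

```text
clock: 26.2
eef_pos: [0.5747, 0.3276, 0.2711]
ee_rot: [0.998, 0.056, 0.003, -0.002]
contact_force: [0.6, 0.0, 0.6]
opening: 0.03
grip_force: 0.0
```

```bash
python3 - <<'E'
from tray import *
import pickle
c,t=pickle.load(open('w2.pkl','rb')); g=c['img'].astype(int)
for r in (212,222,230,234):
    print(r,[f"{x}:{g[r,x,0]-g[r,x,2]},{g[r,x].sum()//3}" for x in list(range(338,356,2))+list(range(394,412,2))])
for x in (355,395): print(x,[f"{y}:{g[y,x,0]-g[y,x,2]},{g[y,x].sum()//3}" for y in range(228,244)])
E
```

```text
212 ['338:41,97', '340:42,97', '342:41,96', '344:18,79', '346:12,96', '348:15,119', '350:16,119', '352:16,119', '354:16,119', '394:15,119', '396:15,119', '398:16,119', '400:17,117', '402:37,95', '404:39,94', '406:39,94', '408:39,95', '410:38,95']
222 ['338:40,95', '340:40,95', '342:38,94', '344:13,78', '346:16,115', '348:16,119', '350:15,120', '352:16,119', '354:16,119', '394:16,119', '396:16,119', '398:27,106', '400:37,93', '402:39,92', '404:38,93', '406:38,93', '408:39,93', '410:38,93']
230 ['338:43,100', '340:43,100', '342:41,100', '344:17,101', '346:16,118', '348:16,120', '350:16,119', '352:16,119', '354:15,119', '394:17,119', '396:30,100', '398:37,93', '400:37,92', '402:38,93', '404:38,93', '406:37,93', '408:38,93', '410:38,92']
234 ['338:8,141', '340:8,138', '342:9,137', '344:14,120', '346:16,120', '348:16,119', '350:16,120', '352:16,119', '354:16,120', '394:16,121', '396:25,113', '398:25,113', '400:25,112', '402:30,105', '404:30,104', '406:30,105', '408:30,106', '410:31,105']
355 ['228:15,120', '229:16,119', '230:16,119', '231:15,120', '232:16,120', '233:16,119', '234:16,119', '235:15,121', '236:12,132', '237:9,141', '238:8,143', '239:8,144', '240:7,143', '241:8,143', '242:8,143', '243:8,145']
395 ['228:17,118', '229:16,117', '230:19,114', '231:24,108', '232:26,104', '233:28,103', '234:21,116', '235:12,134', '236:9,141', '237:8,143', '238:8,143', '239:8,144', '240:8,143', '241:8,143', '242:7,144', '243:8,146']
```

play_rows(
  series=[
    [-1,-45,0,-0.85,0.85],
    [-1,-45,0,-0.85,0.85],
    [-1,-45,0,-0.85,0.85],
    [-1,-45,0,-0.85,0.85],
    [-1,-45,0,-0.85,0.85],
    [-1,-45,0,-0.85,0.85],
    [-1,-45,0,-0.85,0.85],
    [-1,-45,0,-0.85,0.85],
  ],
)

```text
clock: 27.0
eef_pos: [0.5653, -0.0365, 0.2673]
ee_rot: [1.0, -0.005, 0.001, 0.0]
contact_force: [0.5, 0.2, 0.4]
opening: 0.0727
grip_force: 0.0
```

play_rows(
  series=[
    [-1,-45,0,-0.85,0.85],
    [-1,-45,0,-0.85,0.85],
    [-1,-45,0,-0.85,0.85],
    [-1,-45,0,-0.85,0.85],
    [-1,-45,0,-0.85,0.85],
    [-1,-45,0,-0.85,0.85],
    [-1,-45,0,-0.85,0.85],
    [0,0,0,0,0.85],
  ],
)

```text
clock: 27.8
eef_pos: [0.5579, -0.3549, 0.2671]
ee_rot: [0.998, -0.059, 0.001, 0.001]
contact_force: [-0.2, 0.8, 0.1]
opening: 0.0725
grip_force: 0.0
```

```bash
python3 - <<'E'
from tray import *
import pickle
c,t=pickle.load(open('w2.pkl','rb'))
print(onz(c,368.5,235.7,.0566),onz(c,373.9,212,.0566+.0165))
c=cam('wrist');save(c,'w8.png');pickle.dump(c,open('w8.pkl','wb'))
o=robot.get_obs(); print({k:np.round(o[k],4) for k in ['clock','eef_pos','ee_rot','opening','contact_force','joint_pos']})
# predicted frame top-face corners with centre (.5555,-.359)
y=np.radians(-6.5);ex=np.array([np.cos(y)*np.cos(.611),np.sin(y)*np.cos(.611),np.sin(.611)]);ey=np.array([-np.sin(y),np.cos(y),0]);n=np.cross(ex,ey)
C=np.array([.5555,-.358,.0713])+.015*n
ps=[proj(c,C+a*ex+b*ey) for a,b in [(.05,.03),(.05,-.03),(-.05,-.03),(-.05,.03)]];print(np.round(ps,1).tolist())
g=c['img'].astype(int)
for a in (-.02,-.035):   # edges at those rows of face
    r=[]
    for b in np.arange(-.045,.0455,.001):
        u=proj(c,C+a*ex+b*ey).round().astype(int); r.append(g[u[1],u[0],0]-g[u[1],u[0],2])
    print(a,r)
for b in (.022,-.022):
    r=[]
    for a in np.arange(-.065,-.035,.001):
        u=proj(c,C+a*ex+b*ey).round().astype(int); r.append(g[u[1],u[0],0]-g[u[1],u[0],2])
    print(b,r)
E
```

```text
[ 0.50531965 -0.35386335  0.0566    ] [ 0.53797139 -0.35938873  0.0731    ]
{'clock': np.float64(27.85), 'eef_pos': array([ 0.5579, -0.3522,  0.2668]), 'ee_rot': array([ 9.983e-01, -5.870e-02,  2.000e-04,  2.000e-04]), 'opening': np.float64(0.0725), 'contact_force': array([-0.3081,  0.2891, -0.4362]), 'joint_pos': array([-5.8110e-01,  4.3910e-01,  1.5175e+00, -2.0000e-04,  1.1843e+00,
        1.1073e+00])}
[[289.7, 184.3], [362.1, 183.9], [353.9, 253.7], [296.8, 254.0]]
-0.02 [np.int64(40), np.int64(39), np.int64(39), np.int64(39), np.int64(39), np.int64(39), np.int64(40), np.int64(40), np.int64(40), np.int64(39), np.int64(39), np.int64(40), np.int64(37), np.int64(28), np.int64(17), np.int64(16), np.int64(16), np.int64(16), np.int64(16), np.int64(17), np.int64(16), np.int64(17), np.int64(17), np.int64(17), np.int64(16), np.int64(15), np.int64(16), np.int64(16), np.int64(17), np.int64(16), np.int64(12), np.int64(14), np.int64(15), np.int64(15), np.int64(15), np.int64(15), np.int64(15), np.int64(16), np.int64(15), np.int64(15), np.int64(16), np.int64(15), np.int64(15), np.int64(15), np
[... 2071 characters left out ...]
9), np.int64(9), np.int64(14), np.int64(13), np.int64(15), np.int64(15), np.int64(16), np.int64(16), np.int64(16), np.int64(16), np.int64(16), np.int64(17), np.int64(17), np.int64(16), np.int64(17), np.int64(17), np.int64(16), np.int64(16), np.int64(17), np.int64(17), np.int64(16)]
-0.022 [np.int64(8), np.int64(8), np.int64(8), np.int64(9), np.int64(9), np.int64(8), np.int64(8), np.int64(8), np.int64(8), np.int64(8), np.int64(10), np.int64(10), np.int64(14), np.int64(14), np.int64(16), np.int64(16), np.int64(17), np.int64(17), np.int64(16), np.int64(16), np.int64(16), np.int64(16), np.int64(16), np.int64(17), np.int64(17), np.int64(16), np.int64(16), np.int64(16), np.int64(15), np.int64(15)]
```

play_rows(
  newtons=45,
  series=[
    [-4,-6.5,-30,0,0.85],
    [0,0,-45,0,0.85],
    [0,0,-45,0,0.85],
    [0,0,-35,0,0.85],
    [0,0,-25,0,0.85],
    [0,0,0,0,0.85],
    [0,0,0,0,0.85],
  ],
)

```text
clock: 28.55
eef_pos: [0.5549, -0.3553, 0.0872]
ee_rot: [0.998, -0.056, -0.0, -0.0]
contact_force: [-0.2, 0.1, 0.3]
opening: 0.0729
grip_force: 0.0
```

```bash
python3 - <<'E'
from h import *
c=cam('wrist');save(c,'w9.png');o=robot.get_obs(); print({k:np.round(o[k],4) for k in ['clock','eef_pos','contact_force']})
y=np.radians(-6.5);ex=np.array([np.cos(y)*np.cos(.611),np.sin(y)*np.cos(.611),np.sin(.611)]);ey=np.array([-np.sin(y),np.cos(y),0]);n=np.cross(ex,ey)
C=np.array([.554,-.359,.0713])+.015*n; g=c['img'].astype(int)
for a in (-.042,.042):
    r=[]
    for b in np.arange(-.038,.039,.001):
        u=proj(c,C+a*ex+b*ey).round().astype(int); r.append(str(g[u[1],u[0],0]-g[u[1],u[0],2]))
    print(a,' '.join(r))
E
```

```text
{'clock': np.float64(28.6), 'eef_pos': array([ 0.5555, -0.3559,  0.0882]), 'contact_force': array([-0.6862, -0.0812,  0.7456])}
-0.042 9 8 9 9 9 9 10 16 17 18 17 17 18 18 17 18 18 17 18 17 17 18 18 17 17 18 18 17 17 17 17 18 18 18 18 17 18 18 18 18 18 17 18 17 18 18 18 18 18 17 17 18 17 17 17 17 18 18 18 17 18 17 17 18 17 18 18 18 17 10 9 9 8 8 10 10 10
0.042 10 9 18 48 48 49 47 19 18 18 18 18 17 17 18 18 18 17 18 18 18 18 18 18 18 18 18 18 18 18 17 17 18 19 18 18 18 18 18 18 18 18 18 17 18 18 18 18 18 18 18 18 17 18 19 18 18 18 18 18 18 19 18 19 18 18 18 19 18 14 10 10 9 9 9 9 9
```

play_rows(
  newtons=45,
  series=[
    [-1,-3,-4,0,0.85],
    [0,0,-12,0,0.85],
    [0,0,-8,0,0.85],
    [0,0,0,0,0.85],
    [0,0,0,0,0],
    [0,0,0,0,0],
    [0,0,0,0,0],
    [0,0,0,0,0],
  ],
)

```text
clock: 29.4
eef_pos: [0.5534, -0.3591, 0.0626]
ee_rot: [0.998, -0.057, 0.0, 0.0]
contact_force: [0.6, 0.6, -1.0]
opening: 0.059
grip_force: 49.0
```

play_rows(
  series=[
    [0,0,4,0,0],
    [0,0,8,0,0],
    [0,0,20,0,0],
    [0,0,30,0,0],
    [0,0,30,0,0],
    [0,0,0,0,0],
  ],
)

```text
clock: 30.0
eef_pos: [0.5561, -0.3608, 0.1599]
ee_rot: [0.998, -0.057, 0.004, 0.002]
contact_force: [0.4, -0.5, -1.6]
opening: 0.0594
grip_force: 49.2
```

play_rows(
  series=[
    [-4,30,8,1.9,0],
    [-4,45,0,1.9,0],
    [-4,45,0,2,0],
    [-4,45,0,2,0],
    [-4,45,0,2,0],
    [-4,45,-10,2,0],
    [0,45,-30,1.9,0],
    [0,0,-40,0,0],
  ],
)

```text
clock: 30.8
eef_pos: [0.5304, -0.0585, 0.0856]
ee_rot: [0.998, 0.065, 0.002, -0.0]
contact_force: [0.6, -0.6, -1.9]
opening: 0.0593
grip_force: 49.5
```

play_rows(
  series=[
    [0,0,-30,0,0],
    [0,0,-12,0,0],
    [0,0,-4,0,0],
    [0,0,0,0,0],
  ],
)

```text
clock: 31.2
eef_pos: [0.5297, -0.0628, 0.039]
ee_rot: [0.998, 0.062, 0.0, -0.0]
contact_force: [-0.3, 0.7, -1.9]
opening: 0.0591
grip_force: 49.5
```

play_rows(
  newtons=22,
  series=[
    [0,0,-3,0,0],
    [0,0,-2,0,0],
    [2,0.2,-2,0,0],
    [5,0.6,-3,0,0],
    [5,0.6,-3,0,0],
    [0,0,0,0,0],
  ],
)

```text
clock: 31.8
eef_pos: [0.542, -0.0612, 0.0259]
ee_rot: [0.998, 0.063, -0.0, 0.0]
contact_force: [-1.7, -0.0, 3.9]
opening: 0.0593
grip_force: 50.4
```

play_rows(
  series=[
    [4,0.5,-3,0,0],
    [4,0.5,-3,0,0],
    [3,0.4,-3,0,0],
    [0,0,0,0,0],
  ],
)

```text
clock: 32.2
eef_pos: [0.5528, -0.0598, 0.0168]
ee_rot: [0.998, 0.063, -0.0, 0.0]
contact_force: [-1.1, -1.1, 3.2]
opening: 0.0596
grip_force: 50.2
```

play_rows(
  series=[
    [3,0.4,-3,0,0],
    [2,0.3,-3,0,0],
    [0,0,0,0,0],
  ],
)

```text
clock: 32.5
eef_pos: [0.5578, -0.0591, 0.0109]
ee_rot: [0.998, 0.063, -0.0, 0.0]
contact_force: [-2.6, -1.5, 4.5]
opening: 0.0591
grip_force: 50.4
```

play_rows(
  series=[
    [2,0.3,-2,0,0],
    [1.5,0.2,-2,0,0],
    [0,0,0,0,0],
  ],
)

```text
clock: 32.8
eef_pos: [0.5607, -0.0586, 0.0068]
ee_rot: [0.998, 0.063, -0.001, 0.0]
contact_force: [-3.8, -1.6, 4.3]
opening: 0.0594
grip_force: 50.6
```

play_rows(
  series=[
    [1,0.1,-1.5,0,0],
    [0,0,0,0,0],
  ],
)

```text
clock: 33.0
eef_pos: [0.5616, -0.0585, 0.0054]
ee_rot: [0.998, 0.063, -0.001, 0.0]
contact_force: [-2.9, -1.5, 6.5]
opening: 0.0589
grip_force: 50.8
```

play_rows(
  series=[
    [0.5,0,-1,0,0],
    [0,0,0,0,0],
  ],
)

```text
clock: 33.2
eef_pos: [0.5622, -0.0585, 0.0044]
ee_rot: [0.998, 0.063, -0.001, 0.0]
contact_force: [-2.7, -1.4, 4.2]
opening: 0.0594
grip_force: 50.6
```

play_rows(
  series=[
    [0.3,0,-0.8,0,0],
    [0,0,0,0,0.85],
    [0,0,0,0,0.85],
    [0,0,2.5,0,0.85],
    [0,0,0,0,0.85],
  ],
)

```text
clock: 33.7
eef_pos: [0.5633, -0.0584, 0.0063]
ee_rot: [0.998, 0.063, 0.0, 0.0]
contact_force: [0.4, -0.0, 0.1]
opening: 0.0725
grip_force: 0.0
```

```bash
python3 - <<'E'
from h import *
c=cam('wrist');save(c,'w10.png');o=robot.get_obs(); print({k:np.round(o[k],4) for k in ['clock','eef_pos','contact_force']})
p=o['eef_pos'];y=np.radians(7.2);ex=np.array([np.cos(y),np.sin(y),0]);ey=np.array([-np.sin(y),np.cos(y),0]);C=np.array([p[0],p[1],.03]);g=c['img'].astype(int)
for b in (-.02,0,.02):
    r=[]
    for a in np.arange(.0,.07,.001):
        u=proj(c,C+a*ex+b*ey).round().astype(int); r.append(f"{g[u[1],u[0]].sum()//3}")
    print(b,' '.join(r))
for a in (.02,.036):
    r=[]
    for b in np.arange(-.04,.0405,.001):
        u=proj(c,C+a*ex+b*ey).round().astype(int); r.append(f"{g[u[1],u[0]].sum()//3}")
    print(a,' '.join(r))
E
```

```text
{'clock': np.float64(33.75), 'eef_pos': array([ 0.5631, -0.0584,  0.0062]), 'contact_force': array([ 0.2491,  0.8651, -0.3221])}
-0.02 133 133 133 133 133 133 133 133 133 133 133 134 134 134 134 135 134 134 134 134 134 135 134 135 135 135 135 135 135 135 135 136 136 136 136 136 135 137 136 137 137 136 137 136 135 80 77 77 76 77 78 113 134 136 137 138 138 139 140 139 137 136 137 136 136 134 135 135 137 138
0 135 135 136 135 133 132 133 133 135 137 135 136 136 138 138 138 138 134 133 133 135 138 139 141 139 135 135 135 136 135 136 135 135 135 136 136 136 136 136 137 135 136 137 136 135 79 77 77 77 77 77 114 134 135 136 137 136 137 136 137 138 138 137 136 135 136 136 138 138 136
0.02 133 133 133 133 133 134 133 134 134 133 133 134 133 133 133 134 134 134 134 134 134 135 134 135 135 135 135 135 135 134 136 136 135 135 135 135 135 136 136 136 136 136 136 137 135 79 77 77 77 77 79 123 135 134 138 141 141 141 141 141 140 138 138 137 139 139 140 142 143 141
0.02 135 134 136 136 137 136 134 132 130 132 135 134 134 134 135 135 134 135 134 133 134 134 135 135 135 135 134 76 72 73 135 136 136 136 135 138 138 137 136 135 135 136 137 137 137 136 136 137 136 136 137 139 81 75 74 131 135 134 134 134 134 135 134 134 135 134 133 134 134 134 134 138 138 139 140 139 136 134 133 132 131
0.036 136 136 135 136 137 138 138 139 139 139 140 136 136 136 136 136 136 135 135 136 135 136 136 137 136 136 136 136 136 136 135 136 135 136 136 136 136 136 135 135 136 136 136 135 135 136 136 136 136 136 136 135 135 135 135 136 135 135 135 135 135 135 136 136 135 135 135 136 136 135 136 135 136 138 139 138 138 139 139 139 138
```

The frame is flat with its opening centred in y. Its centre is 5.5 mm toward -x, so I'll shift, regrip and carry it over the upper tray.

play_rows(
  newtons=50,
  series=[
    [-5.5,-0.7,0,0,0.85],
    [0,0,0,0,0],
    [0,0,0,0,0],
    [0,0,0,0,0],
    [0,0,0,0,0],
    [0,0,15,0,0],
    [0,0,40,0,0],
    [0,0,45,0,0],
  ],
)

```text
clock: 34.55
eef_pos: [0.5562, -0.0589, 0.1064]
ee_rot: [0.998, 0.063, -0.001, -0.0]
contact_force: [-0.3, 0.0, -1.7]
opening: 0.0588
grip_force: 55.2
```

play_rows(
  series=[
    [0,0,45,0,0],
    [2,25,45,0,0],
    [3,43,40,0,0],
    [3,43,35,0,0],
    [3,43,20,0,0],
    [3,43,0,0,0],
    [3,43,0,0,0],
    [3,43,0,0,0],
  ],
)

```text
clock: 35.35
eef_pos: [0.5761, 0.2142, 0.2813]
ee_rot: [0.998, 0.063, 0.001, -0.0]
contact_force: [0.9, -0.0, -2.4]
opening: 0.0586
grip_force: 55.4
```

play_rows(
  series=[
    [3,43,0,0,0],
    [3,45,0,0,0],
    [0,0,0,0,0],
    [0,0,0,0,0],
  ],
)

```text
clock: 35.75
eef_pos: [0.5818, 0.3013, 0.2803]
ee_rot: [0.998, 0.064, -0.0, 0.0]
contact_force: [0.7, -0.3, -2.3]
opening: 0.059
grip_force: 55.4
```

```bash
python3 - <<'E'
from tray import *
c=cam('wrist');save(c,'w11.png');t=cam('top');s=cam('scene');save(s,'s11.png');save(t,'t11.png')
o=robot.get_obs(); print({k:np.round(o[k],4) for k in ['clock','eef_pos','ee_rot','contact_force','opening']})
fit(c,.584,.312,np.radians(7.2),.12);print();fit(t,.584,.312,np.radians(7.2),.12)
p=np.zeros((480,800,3),np.uint8);p[:300,:400]=cv2.resize(c['img'],(400,300));p[:420,400:]=cv2.resize(s['img'][240:400,350:510],(400,420))
cv2.imwrite('pics/v11.png',p[:,:,::-1])
E
```

```text
{'clock': np.float64(35.9), 'eef_pos': array([0.5823, 0.2993, 0.2804]), 'ee_rot': array([ 9.981e-01,  6.210e-02, -1.000e-04,  1.000e-04]), 'contact_force': array([-0.3457, -0.3887, -1.8506]), 'opening': np.float64(0.0586)}
((1, 0), 25, np.float64(0.0), np.float64(0.1), np.float64(0.04))
((-1, 0), 10, np.float64(0.5), np.float64(0.5), np.float64(0.0))
((0, 1), 25, np.float64(1.0), np.float64(1.2), np.float64(0.09))
((0, -1), 10, np.float64(-1.0), np.float64(-0.8), np.float64(-0.08))

((1, 0), 20, np.float64(-2.0), np.float64(-1.2), np.float64(1.05))
((-1, 0), 21, np.float64(13.5), np.float64(13.4), np.float64(-0.34))
((0, 1), 0)
((0, -1), 24, np.float64(15.5), np.float64(15.3), np.float64(-0.2))
```

View pics/v11.png

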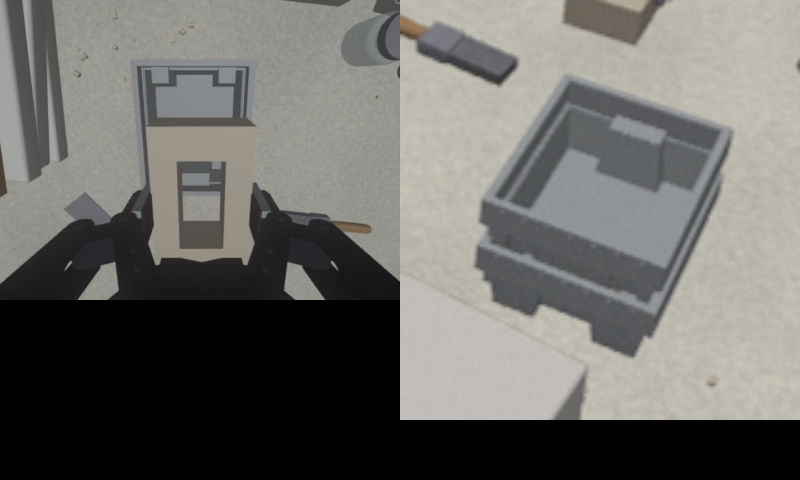

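The upper tray sits level on the lower one, and wrist edges put its centre at (0.584, 0.313) with rim height 0.12. I'll lower the frame into it.

play_rows(
  series=[
    [1.5,13,-30,0,0],
    [0,0,-45,0,0],
    [0,0,-45,0,0],
    [0,0,-45,0,0],
    [0,0,-30,0,0],
    [0,0,-15,0,0],
    [0,0,-5,0,0],
    [0,0,0,0,0],
  ],
)

```text
clock: 36.7
eef_pos: [0.5846, 0.3132, 0.0659]
ee_rot: [0.998, 0.062, 0.0, -0.0]
contact_force: [-1.1, 0.5, -1.4]
opening: 0.059
grip_force: 55.3
```

play_rows(
  series=[
    [0,0,-2,0,0],
    [0,0,-1.5,0,0],
    [0,0,0,0,0],
  ],
)

```text
clock: 37.0
eef_pos: [0.5845, 0.3138, 0.0628]
ee_rot: [0.998, 0.063, 0.001, -0.0]
contact_force: [-0.7, 0.3, -2.8]
opening: 0.0585
grip_force: 55.3
```

play_rows(
  series=[
    [0,0,-1.5,0,0],
    [0,0,-1,0,0],
    [0,0,0,0,0],
  ],
)

```text
clock: 37.3
eef_pos: [0.5839, 0.3135, 0.0592]
ee_rot: [0.998, 0.063, -0.0, -0.0]
contact_force: [-0.1, 0.0, -1.9]
opening: 0.0588
grip_force: 55.6
```

play_rows(
  series=[
    [0,0,-0.7,0,0],
    [0,0,0,0,0],
  ],
)

```text
clock: 37.5
eef_pos: [0.5839, 0.3135, 0.0591]
ee_rot: [0.998, 0.063, -0.0, -0.0]
contact_force: [-3.4, -0.9, 4.6]
opening: 0.0589
grip_force: 56.1
```

Contact at the expected height. I'll release, rise straight up and move clear.

play_rows(
  series=[
    [0,0,0,0,0.82],
    [0,0,0,0,0.82],
    [0,0,5,0,0.82],
    [0,0,35,0,0.82],
    [0,0,45,0,0.82],
    [0,0,45,0,0.82],
    [0,0,45,0,0.82],
    [0,0,40,0,0.82],
  ],
)

```text
clock: 38.3
eef_pos: [0.5841, 0.3135, 0.2764]
ee_rot: [0.998, 0.063, 0.001, -0.0]
contact_force: [0.6, 0.5, -0.3]
opening: 0.0699
grip_force: 0.0
```

play_rows(
  series=[
    [0,-20,10,0,0.82],
    [0,-30,0,0,0.82],
    [0,0,0,0,0.82],
    [0,0,0,0,0.82],
  ],
)

```text
clock: 38.7
eef_pos: [0.5837, 0.2625, 0.2831]
ee_rot: [0.998, 0.062, -0.0, 0.0]
contact_force: [-0.6, -0.1, -0.3]
opening: 0.0698
grip_force: 0.0
```

```bash
python3 - <<'E'
from tray import *
c=cam('wrist');save(c,'w12.png')
o=robot.get_obs(); print({k:np.round(o[k],4) for k in ['clock','eef_pos','contact_force','opening']})
fit(c,.584,.312,np.radians(7.2),.12)
g=c['img'].astype(int);m=((g[:,:,0]-g[:,:,2])>8).astype(np.uint8)
ps=[proj(c,[.584+a*.992-b*.125,.3125+a*.125+b*.992,.083]) for a,b in [(.05,.03),(.05,-.03),(-.05,-.03),(-.05,.03)]];print(np.round(ps).tolist())
u=np.mean(ps,0); x0,y0=int(u[0])-70,int(u[1])-70
k=np.zeros_like(m);cv2.fillPoly(k,[np.int32([proj(c,[.584+a*.992-b*.125,.3125+a*.125+b*.992,.083]) for a,b in [(.07,.065),(.07,-.065),(-.07,-.065),(-.07,.065)]])],1)
cs=max(cv2.findContours(m*k,0,2)[0],key=cv2.contourArea);r=cv2.minAreaRect(cs);print([onz(c,*q,.083).round(4).tolist() for q in cv2.boxPoints(r)])
q=np.array([onz(c,*v,.083)[:2] for v in cv2.approxPolyDP(cs,5,True).reshape(-1,2)]);print(q.round(4).tolist())
E
```

```text
{'clock': np.float64(38.75), 'eef_pos': array([0.5837, 0.2632, 0.2829]), 'contact_force': array([0.095 , 0.9755, 0.0122]), 'opening': np.float64(0.0704)}
((1, 0), 25, np.float64(0.0), np.float64(0.2), np.float64(-0.01))
((-1, 0), 20, np.float64(0.5), np.float64(-0.1), np.float64(0.37))
((0, 1), 25, np.float64(1.5), np.float64(1.2), np.float64(-0.05))
((0, -1), 25, np.float64(-1.0), np.float64(-0.8), np.float64(0.04))
[[237.0, 148.0], [301.0, 148.0], [303.0, 250.0], [244.0, 250.0]]
[[0.6317, 0.3495, 0.083], [0.6403, 0.2905, 0.083], [0.5403, 0.2775, 0.083], [0.5307, 0.3418, 0.083]]
[[0.631, 0.3492], [0.5328, 0.3369], [0.5411, 0.2789], [0.6383, 0.2903]]
```

```bash
python3 -c "
from workcell import robot
print(robot.close_job())"
```

```text
the job is handed in; nothing more can be done
None
```

The job is handed in at about 39 s: the block lies flat in the lower tray, the upper tray is turned half round and level on the ledges, and the frame lies flat in it, with the arm clear (the bystanders were not touched, though I took no final picture of them).

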